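# Hold the upper heel block over the cemented one

## Robot

A 6-joint arm with a two-finger parallel gripper is mounted at the origin on a cart in front of the work surface, level with it; the furniture and walls round the work are solid. World frame = base frame: x ahead of the robot, y to its left, z up, the work surface at z = 0. Lengths are in m, angles in degrees, forces in N, time in s.
With the tool pointing down it reaches from about 0.375 to 0.9 m from the base axis. Payload 3.1 kg.
Tool frame: the origin (TCP) lies where the fingers leave the gripper's body, on its centre line; the fingertips stand 70 mm ahead of it and the grasp point (between the pads) lies 51 mm ahead of it; z points along the fingers, y is the line along which they close (so a half turn about z gives the same grasp; the last joint's range is limited). The gripper opens to 87 mm and grips with 3 to 60 N. Pads are 19 mm wide; open, the fingers measure 117 mm over their backs; the gripper's body (75 mm by 190 mm) begins 51 mm behind the grasp point.
Start: joints at [54.402, 30.224, 82.088, -0, 67.689, -10.227], TCP at [0.268, 0.565, 0.292] pointing down, gripper open.
Joint ranges: [-176.69, 176.69], [-43.24, 126.21], [12.49, 139.97], [-82, 262], [0, 151.66], [-163.58, 163.58]. Speed limits (degrees/s): [159.86, 159.86, 180, 180, 180, 180].

## Interface

Orientations are given as a 3x3 rotation matrix whose columns are the frame's x, y, z axes.
In Python, from rig import readout, capture, calibration, bot, look_for gives the robot as it stands. The module is installed in compiled form; this text tells all that it offers.
- The arm moves only by the shell command python3 -m pendant 'ROWS'. ROWS is JSON, a list of rows, each a list of 7 numbers: the shift along the tool's x, y, z normalised to -1 to 1, where 1 is 200 mm, then the turn, a rotation vector about the tool's x, y, z normalised to -1 to 1, where 1 is 180 degrees, then the closure, from -1 (fully open) to 1 (shut). In form: [[dx, dy, dz, ax, ay, az, grip], ...]. A call has 1 to 8 rows; each row is the pose to reach, as a shift and turn from the pose commanded when the call began, along the tool's axes at that moment, turning the shorter way round; what a row does not reach only later rows make up. A row lasts 1/10 s, in which the tool goes at most 50 mm and 8.59 degrees, less where a joint would pass 70% of its speed; a pose out of reach is approached as far as the arm can. A call with a number of a shift or a turn outside -1 to 1 is refused whole. A call with a gripper value outside its range is refused whole. The fingers move at their own pace and stop on an object; the grip force is fixed at half the most. Time passes only in rows, so rows that repeat a pose let the fingers close. It gives the time, the measured TCP pose, the force, the opening and the grip force at its end, in the units of the state.
- readout.read_state(): the state, without advancing time (a new reading comes with each control period).
- capture(name): name is "side" or "top"; returns (picture, depth): 420x560x3 uint8, red, green, blue; 420x560 float32, m along the optical axis (not along the pixel's ray), 0 where there is no reading.
- calibration(name): a dict with "mtx" (3x3 intrinsics, pixels), "k1" (the pictures are not rectified: a ray, as slopes to the right and down, at radius r is drawn at 1 + k1 r^2 times it, then the intrinsics apply), "T" (4x4, takes a point from camera to world coordinates). Camera axes: x right, y down, z forward; pixel columns grow to the right and rows downward; lengths in m; the calibration is good to about 2 mm. A picture is of the moment at which its call begins. calibration takes no time and is no camera call.
- bot.hand_in(): hands the job in; it is judged then, once.
Trained networks look in the newest picture that a camera, given by its name, has taken for a name from the list of things; names that differ only in an ending like _2 or _b are one class to them, and where a whole thing is asked for, a point or a joint stands for the part that bears it (a point fixed in the world has none). Each returns a list of dicts, best first, with "conf" (0 to 1); they miss things now and then, are a little off and sometimes report something else, mostly with a low value. They report only what shows in the picture. A call takes as long as a camera call. They do not tell look-alikes from the thing itself.
- look_for(thing, camera): "extent" ([left, top, right, bottom] in pixels, round what is visible of it).
The state is a dict: "time_s": time; "joint_positions": joint angles; "qvel": joint speeds; "tau": joint torques, N m; "position": TCP position; "tcp_rot": TCP orientation; "force": force on the tool from outside, world axes, zero at the start; "moment": the same for the moment, N m; "opening": opening from 0.0 (shut) to 1.0 (fully open); "grasp_force": force on a finger pad.
Only numpy, scipy, OpenCV 4.12 (cv2) and the standard library are available. Lean on these libraries where they do the work, as an engineer would, in place of code of your own. Each camera call takes 0.05 s, during which the arm holds its last target. There are 200 camera calls.

## Task

First push the jig's open slide fully home so that it seats in its detent; then pick up the loose D-shaped heel block, raise it above the bottle tops, carry it over the row of bottles and hold it level about one centimetre above the matching heel block on the slide, outlines lined up and rounded ends the same way, and finish while still holding it there, so that I can check the fit before the cement grabs. The block on the slide is freshly cemented, so nothing may touch it at any time, and the other things on the bench are to stay where they stand.

Things in the scene. Friction and masses are not known exactly. Their poses are not given: they have to be found in the camera images.
- jig_slide (a joint): slide of the heel-fitting jig, a drawer-like plywood carrier between two rails: m it stands open (towards the robot's side of the jig, along the jig's -x); 0 = fully home against its stop, at most 0.055. It slides with about 1 N of friction, meets a sprung ball detent from about 8 mm open that takes some 3 to 5 N to ride over (hump at 3.5 mm); from about 2 mm on the detent draws it home and holds it there (about 3 N to pull it out).
- push_face (a point): middle of the outer face of the slide's upright front panel (panel 90 mm wide, 10 mm thick, from 12 to 44 mm above the bench; this point is 28 mm above the bench). It moves with the slide. Its +x axis is the direction in which the slide is pushed home (level), y runs along the panel, z up. The jig is fixed to the bench, about 185 mm long and 96 mm wide, rails 26 mm high; its place and yaw vary and it may stand left or right of the row of bottles.
- seat_heel: lower heel block, fixed on the slide, 72 x 65 x 16 mm high, D-shaped: straight edge 60 mm wide at its -x side (towards the slide's front panel), rounded end at its +x side. Origin at the centre of its underside, 24 mm above the bench. Its top is freshly cemented: nothing may touch it. A 5 mm high steel strip on the slide lies along its straight edge.
- seat_top (a point): centre of the top of the lower heel block, 40 mm above the bench, 90 mm behind push_face along its +x; it moves with the slide. Axes as the lower heel block: x towards its rounded end, z up.
- lift_center (a point): centre (half-way up, 8 mm above the bench at the start) of the loose upper heel block, lying flat on the bench on the other side of the bottles: the same D-shape as the lower one, 72 mm long (x) by 65 mm wide (y) by 16 mm high, about 50 g, rubber with a leather-brown top. x towards its rounded end (36 mm away), straight edge (60 mm wide) at -36 mm, widest (65 mm) across its middle, where it can be gripped along y; z up.
- lift_round (a point): middle of the loose heel block's rounded end, 36 mm from its centre along its +x, half-way up.
- bottle_low: small brown bottle with a black cap, 40 mm wide, 85 mm high. Bystander, loose; origin at the centre of its underside, z up.
- glue_tin: round tin with a black cap and an upright brush handle, 64 mm wide, 108 mm high in all. Bystander, loose; origin at the centre of its underside, z up.
- bottle_mid: pale bottle with a black cap, 44 mm wide, 95 mm high. Bystander, loose; origin at the centre of its underside, z up.
- bottle_high: white bottle with a red cap, 48 mm wide, 110 mm high. Bystander, loose; origin at the centre of its underside, z up.
- carton: cardboard carton, 55 x 80 x 34 mm high (to the left, beyond y = 0.4, stands a clear-walled bin and to the right, beyond y = -0.32, a tall hand press, both fixed: keep the arm clear of them). Bystander, loose; origin at the centre of its underside, z up.
- brush: wooden shoe brush, 50 x 160 x 36 mm high. Bystander, loose; origin at the centre of its underside, z up.
- wax: round flat yellow wax puck, 42 mm across, 13 mm high. Bystander, loose; origin at the centre of its underside, z up.
There are look-alikes about, which are no part of the job. What is meant by the part that bears lift_center is not red, and is the smaller of those in its own colour.

How it is judged (in metres and radians):
On the way, in this order (a step that is already met when the one before it is completed fails the run):
1. the slide is pushed home and seated in its detent, the loose heel block still lying on the bench (value of joint jig_slide below 0.002 m and height (world z) of lift_center below 0.02 m), for 0.2 s.
2. the loose heel block is raised above the bottle tops (its underside about 110 mm above the bench) (height (world z) of lift_center above 0.117 m), for 0.1 s.
At the end, for the whole second after the job is handed in: The slide is home (within 2 mm) and the gripper holds the loose heel block still above the lower one: gap 3 to 20 mm, centres within 7 mm in plan, turned within 8 degrees of it with rounded ends the same way, level within 7 degrees, touching nothing but the fingers (z of lift_center in the frame of seat_top between 0.011 and 0.028 m and horizontal distance between lift_center and seat_top below 0.007 m and angle between the x axis of lift_center and the x axis of seat_top, either way round below 0.14 rad and angle between lift_center's own z axis and vertical below 0.12 rad and x of lift_round in the frame of seat_top above 0.02 m and value of joint jig_slide below 0.002 m and contact force between heel_lift and the fingers above 1 N and contact force between heel_lift and jig below 0.1 N and linear speed of heel_lift below 0.02 m/s); the arm keeps its last pose, push and grip.
It fails at once if the cemented lower heel block was touched (contact force between seat_heel and anything else above 0.3 N).
It fails at once if a bystander was moved by more than 3 cm or tipped (distance of any of bottle_low, glue_tin, bottle_mid, bottle_high, carton, brush, wax from where it was at the start of the episode above 0.03 m or angle between any of bottle_low, glue_tin, bottle_mid, bottle_high, carton, brush, wax's own z axis and vertical above 0.5 rad).
It also fails if it takes over 62 s, if anything falls off the work surface, if the arm or the gripper's body presses on something with over 40 N, if the wrist force passes 120 N, or if a joint passes its speed limit or range.

## Working session

There is one attempt and no reset: what is moved stays moved. The work goes in short steps, Python scripts to look and compute and a shell command to move; the robot and the scene stay as the last step left them, time stands still between calls to the robot, and variables do not carry over. Pictures are saved under pics/ and viewed, at most 10 in all, crops included, and the job is handed in when it is done.

```bash
mkdir -p pics; cat > h.py <<'E'
import numpy as np, cv2
from rig import readout, capture, calibration, bot, look_for
def cloud(name,depth):
    c=calibration(name);K=np.array(c["mtx"]);k=c["k1"];T=np.array(c["T"])
    h,w=depth.shape
    u,v=np.meshgrid(np.arange(w),np.arange(h))
    n=cv2.undistortPoints(np.stack([u,v],-1).reshape(-1,1,2).astype(float),K,np.array([k,0,0,0.])).reshape(h,w,2)
    P=np.concatenate([n*depth[...,None],depth[...,None]],-1)
    W=P@T[:3,:3].T+T[:3,3]; W[depth<=0]=np.nan
    return W
def snap(name,tag):
    im,d=capture(name); cv2.imwrite(f"pics/{tag}.png",im[...,::-1]); np.savez(f"{tag}.npz",im=im,d=d)
    return im,d,cloud(name,d)
E
python3 - <<'E'
from h import *
for n in("top","side"):
    im,d,W=snap(n,n+"0")
    print(n,np.array(calibration(n)["T"]).round(3).tolist())
    for t in["lift_center","seat_heel","push_face","bottle_low","glue_tin","bottle_mid","bottle_high","carton","brush","wax"]:
        for r in look_for(t,n)[:4]:
            e=np.array(r["extent"]);u,v=((e[:2]+e[2:])/2).astype(int)
            print(t,round(r["conf"],2),e.round().tolist(),W[v,u].round(3))
E
```

```text
top [[0.01, -0.985, 0.173, 0.339], [-1.0, -0.007, 0.017, 0.059], [-0.015, -0.173, -0.985, 1.054], [0.0, 0.0, 0.0, 1.0]]
lift_center 0.93 [148.0, 173.0, 189.0, 216.0] [0.559 0.331 0.022]
lift_center 0.61 [299.0, 152.0, 320.0, 175.0] [ 0.618 -0.008  0.093]
lift_center 0.59 [204.0, 173.0, 234.0, 202.0] [0.579 0.208 0.015]
lift_center 0.58 [217.0, 222.0, 247.0, 247.0] [0.463 0.172 0.019]
seat_heel 0.85 [371.0, 173.0, 400.0, 205.0] [ 0.574 -0.194  0.037]
push_face 0.83 [363.0, 154.0, 412.0, 229.0] [ 0.566 -0.197  0.042]
push_face 0.24 [190.0, 278.0, 228.0, 307.0] [0.325 0.221 0.034]
bottle_low 0.79 [298.0, 226.0, 319.0, 239.0] [ 0.461 -0.005  0.084]
bottle_low 0.21 [364.0, 156.0, 411.0, 230.0] [ 0.561 -0.197  0.042]
glue_tin 0.82 [292.0, 188.0, 319.0, 216.0] [0.534 0.    0.071]
bottle_mid 0.97 [292.0, 128.0, 311.0, 154.0] [0.68  0.009 0.073]
bottle_mid 0.51 [206.0, 173.0, 237.0, 204.0] [0.577 0.203 0.014]
bottle_high 0.67 [298.0, 151.0, 318.0, 174.0] [ 0.618 -0.005  0.102]
carton 0.59 [190.0, 278.0, 227.0, 307.0] [0.325 0.223 0.032]
carton 0.58 [292.0, 124.0, 313.0, 152.0] [0.687 0.007 0.
[... 761 characters left out ...]
bottle_low 0.67 [282.0, 185.0, 295.0, 217.0] [0.469 0.008 0.059]
bottle_low 0.6 [243.0, 159.0, 264.0, 173.0] [ 0.567 -0.18   0.041]
bottle_mid 0.86 [199.0, 187.0, 219.0, 221.0] [0.685 0.02  0.061]
bottle_mid 0.52 [233.0, 257.0, 260.0, 280.0] [0.58  0.212 0.017]
bottle_high 0.6 [222.0, 181.0, 241.0, 219.0] [0.623 0.015 0.07 ]
bottle_high 0.55 [241.0, 158.0, 263.0, 172.0] [ 0.571 -0.191  0.04 ]
carton 0.82 [338.0, 252.0, 364.0, 287.0] [0.329 0.24  0.034]
carton 0.46 [314.0, 188.0, 328.0, 198.0] [ 0.367 -0.077  0.012]
brush 0.84 [324.0, 147.0, 344.0, 181.0] [ 0.317 -0.185  0.038]
brush 0.27 [200.0, 187.0, 217.0, 221.0] [0.685 0.02  0.065]
wax 0.7 [232.0, 257.0, 263.0, 279.0] [0.578 0.211 0.016]
```

View pics/top0.png

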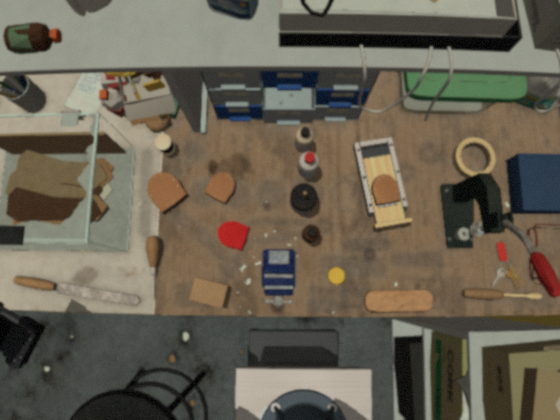

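View pics/side0.png

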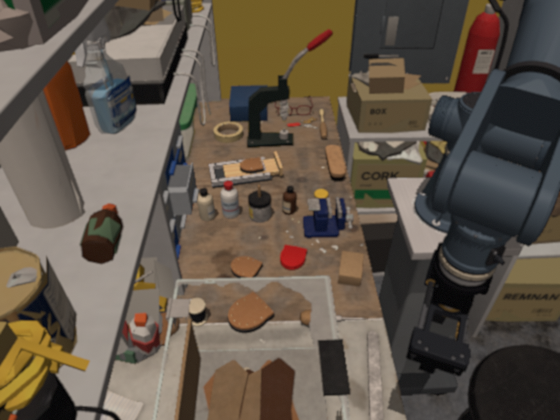

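Look-alikes for the loose block in top0: a large brown D at (167,191), a small brown D at (220,187) and a red D at (233,235). By the description I choose the small brown one at (220,187). Next I check it in a close crop and measure it and the jig.

```bash
cat >> h.py <<'E'
def D_outline():
    # D template: straight edge at x=-36 (60 wide), widest 65 at x~0, rounded end at +36
    t=np.linspace(-np.pi/2,np.pi/2,60)
    arc=np.c_[3.5+32.5*np.cos(t),32.5*np.sin(t)]
    return np.r_[arc,[[-36,30],[-36,-30]]]/1000
def fitD(pts):
    # fit pose so that template mask matches point set (IoU on 1 mm grid)
    from scipy.optimize import minimize
    c0=pts.mean(0); best=None
    def mask(P):
        m=np.zeros((160,160),np.uint8); cv2.fillPoly(m,[((P-c0)*1000*8+80*8).round().astype(np.int32)],1,shift=3); return m
    hull=cv2.convexHull(pts.astype(np.float32))[:,0]; M=mask(hull)
    O=D_outline()
    def cost(p):
        c,s=np.cos(p[2]),np.sin(p[2]); Q=O@np.array([[c,s],[-s,c]])+c0+p[:2]/1000
        m=mask(Q); return 1-(m&M).sum()/(m|M).sum()
    for a in np.arange(0,360,30):
        r=minimize(cost,[0,0,np.radians(a)],method="Nelder-Mead",options=dict(initial_simplex=np.array([[0,0,0],[6,0,0],[0,6,0],[0,0,.4]])+[0,0,np.radians(a)]))
        if best is None or r.fun<best.fun: best=r
    return c0+best.x[:2]/1000,np.degrees(best.x[2])%360,1-best.fun
E
python3 - <<'E'
from h import *
for n,box in(("top",[(195,165,245,212),(140,165,195,220),(350,130,420,235)]),("side",[(222,248,270,287)])):
    z=np.load(n+"0.npz");W=cloud(n,z["d"]);im=z["im"];hsv=cv2.cvtColor(im,cv2.COLOR_RGB2HSV)
    for l,t,r,b in box:
        P=W[t:b,l:r].reshape(-1,3);h=hsv[t:b,l:r].reshape(-1,3)
        if l<300:
            m=(P[:,2]>.008)&(P[:,2]<.03);Q=P[m]
            print(n,m.sum(),np.median(Q[:,2]),[x.tolist() if hasattr(x,'tolist') else x for x in fitD(Q[:,:2])],np.ptp(Q,axis=0), cv2.minAreaRect((Q[:,:2]*1000).astype(np.float32)))
        print(hsv[(t+b)//2,(l+r)//2])
z=np.load("top0.npz");im=z["im"][...,::-1]
a=cv2.resize(im[140:260,140:260],(400,400),interpolation=cv2.INTER_CUBIC)
b=cv2.resize(im[130:235,335:435],(400,400),interpolation=cv2.INTER_CUBIC)
cv2.imwrite("pics/c1.png",np.hstack([a,b]))
W=cloud("top",z["d"])
np.set_printoptions(linewidth=200)
print((W[130:235:4,350:416:4,2]*1000).round())
E
```

```text
top 640 0.01503772076764942 [[0.5838411129012423, 0.20146814863318854], 331.6377158852688, 0.9396901072705602] [0.07790457 0.07369345 0.01384369] ((584.1900634765625, 201.7233123779297), (63.53194808959961, 70.74112701416016), 63.392173767089844)
[ 14 140 148]
top 1096 0.019799223850771264 [[0.5672636658883966, 0.3364559991674555], 230.74574930601884, 0.6382978723404256] [0.10042948 0.0973322  0.01721649] ((572.5723876953125, 343.9305114746094), (93.8357162475586, 84.79074096679688), 36.48271560668945)
[ 13 140 146]
[ 13 139 143]
side 532 0.015896526861323368 [[0.5836439888787004, 0.20426744632367558], 334.6437695722536, 0.9473311289560699] [0.07665257 0.07044378 0.01291576] ((584.1336669921875, 204.4403533935547), (64.46968841552734, 72.31631469726562), 62.52705764770508)
[ 12 144 145]
[[-2.  1. -1. nan -0.  4. -2.  0. -2. -0. -1.  4. -1.  1.  3.  1.  0.]
 [ 0. -5.  2.  4. -2. -1. -0. -3. -3.  1. -3. -1. -1.  2. -2. -0.  2.]
 [ 0. -2.  2. -1.  3.  2.  2. -2. -2. 29. 25.  1.  0.  0. -2.  1.  1.]
 [-2. -2. -0. 26. 28. 29. 26. 28. 26. 27. 28.  5. -1.  0. -2. -2. -1.]
 [ 4. 16. 30. 28. 
[... 915 characters left out ...]
 2. -1. 27. 24. 37. 40. 38. 39. 39. 43. 40. 27. -2. -3.  1.]
 [-1.  2. -1.  1. 19. 25. 25. 40. 40. 38. 32. 27. 26. 26. 26. -1.  5.]
 [-0. -1. -2. -1.  8. 23. 22. 30. 24. 26. 23. 26. 22. 22. -2. -2. -1.]
 [ 0.  2. -1.  4. -0. 24. 23. 25. 21. 27. 26. 23. 21. 25. -0. -5. -2.]
 [ 1.  1.  2. -1. -2.  9. 18. 26. 25. 22. 25. 24. 21. 24. -1. -1. -2.]
 [ 1. -0.  1. -3.  0. nan  3. 24. 28. 25. 24. 23. 24. 24. 43. 42. -0.]
 [ 2.  0. -1.  3. -2.  1. -1. 24. 21. 44. 43. 42. 47. 42. 39. -3. -0.]
 [ 1. -0. -2.  0.  1. -0. 35. 47. 44. 36. 18. -0. -0.  2. -2.  1. -0.]
 [ 2. -1. -1. -1.  4.  1.  0.  1. -1.  2. -1.  6. -2. -2. -2. -5.  3.]
 [-0. -1. -0. -5.  0.  0.  4. -4. -1. -2. -3.  1. -1.  2. -1.  2.  0.]]
```

View pics/c1.png

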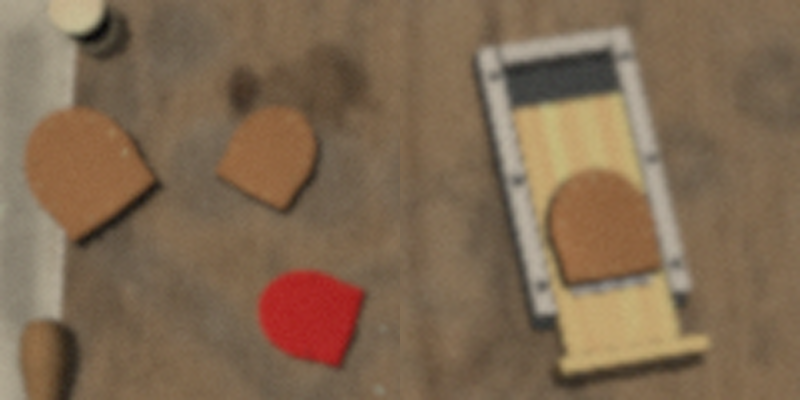

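The crop shows the small brown D (left half, centre 268,158), its rounded end pointing up and right. That is a yaw of about -27°, which matches the fits. The jig (right half) has its panel at (635,355) and points slightly left of straight ahead. Next I measure the jig pose.

```bash
python3 - <<'E'
from h import *
for n,(l,t,r,b) in(("top",(340,130,420,235)),("side",(205,145,290,186))):
    z=np.load(n+"0.npz");W=cloud(n,z["d"]);P=W[t:b,l:r].reshape(-1,3);P=P[np.isfinite(P[:,2])]
    up=P[(P[:,2]>.033)&(P[:,2]<.05)]
    m,lab=cv2.connectedComponents(np.uint8(np.nan_to_num(W[t:b,l:r,2])>.033))
    for i in range(1,m):
        Q=W[t:b,l:r][lab==i]
        if len(Q)<25: continue
        print(n,len(Q),Q.mean(0).round(4),cv2.minAreaRect((Q[:,:2]*1000).astype(np.float32)))
        if len(Q)>200: print(fitD(Q[:,:2]))
        else:
            v=np.linalg.svd(Q[:,:2]-Q[:,:2].mean(0))[2][0];print("panel normal yaw",np.degrees(np.arctan2(v[1],v[0]))%180-90)
    R=P[(P[:,2]>.02)&(P[:,2]<.031)]
    A=P[(P[:,2]>.02)]; print("all",cv2.minAreaRect((A[:,:2]*1000).astype(np.float32)))
# bystanders top positions, anything high
z=np.load("top0.npz");W=cloud("top",z["d"])
for nm,(l,t,r,b) in dict(vise=(255,240,302,310),tin=(285,180,325,220),high=(295,145,325,180),mid=(285,120,318,158),low=(295,220,325,250)).items():
    P=W[t:b,l:r].reshape(-1,3);P=P[P[:,2]>.015];print(nm,P.min(0).round(3),P.max(0).round(3))
E
```

```text
top 665 [ 0.5712 -0.1935  0.039 ] ((573.7299194335938, -193.16244506835938), (69.72900390625, 62.263431549072266), 9.71335506439209)
(array([ 0.57378185, -0.19299714]), np.float64(10.561435888348342), np.float64(0.9328891004283675))
top 172 [ 0.4896 -0.2078  0.0431] ((490.2024230957031, -209.28733825683594), (10.5254487991333, 90.41284942626953), 10.491922378540039)
panel normal yaw 10.416149967033562
all ((591.9138793945312, -189.81649780273438), (218.34054565429688, 97.2336196899414), 10.500714302062988)
side 80 [ 0.4903 -0.2018  0.0425] ((490.2306823730469, -206.33172607421875), (10.762096405029297, 92.9833755493164), 10.434289932250977)
panel normal yaw 11.027753335767343
side 279 [ 0.5714 -0.1892  0.0395] ((574.2576293945312, -192.08428955078125), (70.64756774902344, 67.51480102539062), 12.107501983642578)
(array([ 0.57360569, -0.19188982]), np.float64(12.826471996132), np.float64(0.9440721053847931))
side 43 [ 0.6286 -0.0065  0.1105] ((628.5822143554688, -6.7527313232421875), (21.359098434448242, 23.537708282470703), 2.6096346378326416)
panel normal yaw -43.40391081267877
all ((580.4659423828125, -116.18698120117188), (218.6870574951172, 252.89678955078125), 9.661256790161133)
vise [0.295 0.023 0.015] [0.428 0.099 0.095]
tin [ 0.514 -0.025  0.015] [0.578 0.033 0.111]
high [ 0.604 -0.03   0.016] [0.683 0.022 0.114]
mid [ 0.626 -0.027  0.016] [0.716 0.048 0.117]
low [ 0.443 -0.032  0.017] [0.483 0.005 0.088]
```

```bash
cat >> h.py <<'E'
def plan(xyz,xaxis_yaw):
    """normalised shift/turn from present TCP to xyz, pointing down, tool x at yaw (deg)"""
    from scipy.spatial.transform import Rotation as R
    s=readout.read_state();A=np.array(s["tcp_rot"]);p=np.array(s["position"])
    a=np.radians(xaxis_yaw);x=np.array([np.cos(a),np.sin(a),0]);z=np.array([0,0,-1.]);B=np.c_[x,np.cross(z,x),z]
    rv=R.from_matrix(A.T@B).as_rotvec()
    print("t",s["time_s"],"pos",p.round(4),"xyaw",np.degrees(np.arctan2(A[1,0],A[0,0])).round(1),"shift",(A.T@(np.array(xyz)-p)/.2).round(3),"turn",(rv/np.pi).round(4),"F",np.round(s["force"],1),"J6",round(s["joint_positions"][5],1))
E
python3 - <<'E'
from h import *
print(np.round(readout.read_state()["tcp_rot"],3).tolist())
for y in (100.5,-79.5): plan([.445,-.215,.15],y)
E
```

```text
[[-0.904, 0.428, 0.0], [0.428, 0.904, 0.0], [0.0, 0.0, -1.0]]
t 1.1 pos [0.2678 0.5647 0.2923] xyaw 154.6 shift [-2.471 -3.143  0.711] turn [ 0.     -0.      0.3007] F [-0.6 -0.5 -0.7] J6 -10.2
t 1.1 pos [0.2678 0.5647 0.2923] xyaw 154.6 shift [-2.471 -3.143  0.711] turn [ 0.      0.     -0.6993] F [-0.6 -0.5 -0.7] J6 -10.2
```

```bash
python3 -m pendant '[[-0.985,-0.915,0,0,0,0.15,1],[-0.985,-0.915,0,0,0,0.15,1],[-0.985,-0.915,0,0,0,0.15,1],[-0.985,-0.915,0,0,0,0.15,1],[-0.985,-0.915,0,0,0,0.15,1],[-0.985,-0.915,0,0,0,0.15,1]]'; python3 -c "
from h import *
plan([.445,-.05,.292],100.5);plan([.44,-.217,.2],100.5)"
```

```text
time_s: 1.7
position: [0.3683, 0.3116, 0.2924]
tcp_rot: [[-0.608, 0.794, 0.0], [0.794, 0.608, -0.001], [-0.001, -0.001, -1.0]]
force: [0.6, 1.3, 0.8]
opening: 0.539
grasp_force: 0.0
t 1.7 pos [0.3683 0.3116 0.2924] xyaw 127.4 shift [-1.669 -0.795  0.004] turn [-1.000e-04  4.000e-04  1.497e-01] F [0.6 1.3 0.8] J6 -10.4
t 1.7 pos [0.3683 0.3116 0.2924] xyaw 127.4 shift [-2.316 -1.322  0.466] turn [-1.000e-04  4.000e-04  1.497e-01] F [0.6 1.3 0.8] J6 -10.4
```

```bash
python3 -m pendant '[[-0.99,-0.47,0,0,0,0.15,1],[-0.99,-0.47,0,0,0,0.15,1],[-0.99,-0.47,0,0,0,0.15,1],[-0.99,-0.47,0,0,0,0.15,1],[-0.99,-0.47,0,0,0,0.15,1],[-0.99,-0.47,0,0,0,0.15,1]]'; python3 -c "
from h import *
plan([.44,-.217,.2],100.5)"
```

```text
time_s: 2.3
position: [0.4149, 0.0984, 0.2926]
tcp_rot: [[-0.18, 0.984, 0.001], [0.984, 0.18, -0.0], [-0.001, 0.001, -1.0]]
force: [0.1, 0.5, -0.3]
opening: 0.032
grasp_force: 0.0
t 2.3 pos [0.4149 0.0984 0.2926] xyaw 100.3 shift [-1.574 -0.16   0.464] turn [ 0.0004  0.0002 -0.0009] F [ 0.1  0.5 -0.3] J6 -12.1
```

```bash
python3 -m pendant '[[-0.79,-0.08,0,0,0,0,1],[-0.79,-0.08,0,0,0,0,1],[-0.79,-0.08,0,0,0,0,1],[-0.79,-0.08,0,0,0,0,1]]'; python3 -m pendant '[[-0.79,-0.08,0,0,0,0,1],[-0.79,-0.08,0,0,0,0,1],[-0.79,-0.08,0,0,0,0,1],[-0.79,-0.08,0.46,0,0,0,1],[-0.79,-0.08,0.46,0,0,0,1]]';  python3 - <<'E'
from h import *
plan([.442,-.2165,.092],100.5)
im,d,W=snap("side","side1")
cv2.imwrite("pics/c2.png",cv2.resize(im[90:240,180:380,::-1],(800,600),interpolation=cv2.INTER_CUBIC))
E
```

```text
time_s: 2.7
position: [0.4288, -0.061, 0.2927]
tcp_rot: [[-0.18, 0.984, 0.003], [0.984, 0.181, -0.002], [-0.003, 0.002, -1.0]]
force: [0.7, 1.0, 0.2]
opening: 0.004
grasp_force: 0.0
time_s: 3.2
position: [0.4419, -0.2164, 0.1998]
tcp_rot: [[-0.183, 0.983, 0.003], [0.983, 0.183, -0.002], [-0.002, 0.003, -1.0]]
force: [-0.0, 0.2, -0.0]
opening: 0.008
grasp_force: 0.0
t 3.2 pos [ 0.4419 -0.2164  0.1998] xyaw 100.5 shift [ 0.001 -0.001  0.539] turn [0.0009 0.0008 0.0002] F [-0.   0.2 -0. ] J6 -49.7
```

View pics/c2.png

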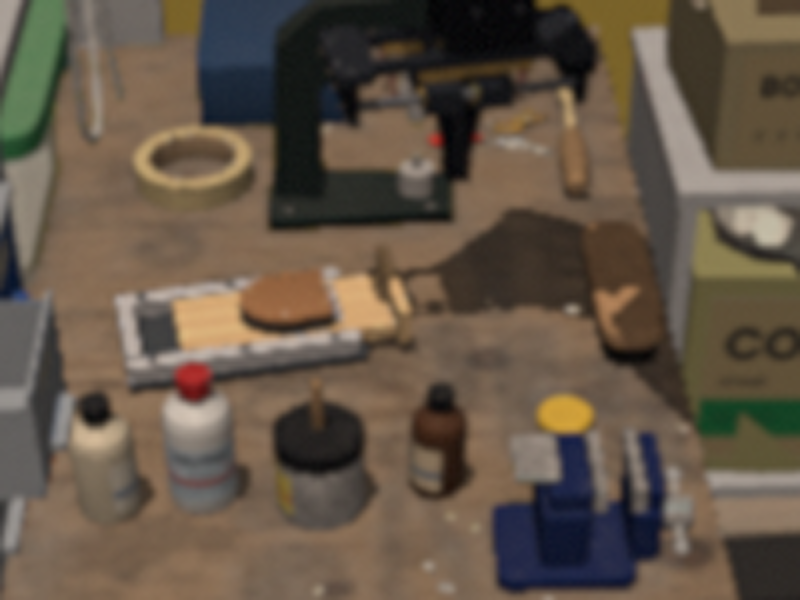

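The shut fingers (460,150 in the crop) hang clear behind the panel (400,300). I lower them and push in steps.

```bash
python3 -m pendant '[[0,0,0.2,0,0,0,1],[0,0,0.4,0,0,0,1],[0,0,0.54,0,0,0,1],[0,0,0.54,0,0,0,1],[0,0.07,0.54,0,0,0,1],[0,0.11,0.54,0,0,0,1],[0,0.15,0.54,0,0,0,1],[0,0.2,0.54,0,0,0,1]]'; python3 -m pendant '[[0,0.03,0,0,0,0,1],[0,0.06,0,0,0,0,1],[0,0.09,0,0,0,0,1],[0,0.12,0,0,0,0,1]]'; python3 - <<'E'
from h import *
plan([.442,-.2165,.092],100.5)
im,d,W=snap("top","top1")
P=W[120:235,340:430]
# seat heel location: top at 40 mm, connected
P=P.reshape(-1,3);Q=P[(P[:,2]>.034)&(P[:,2]<.047)];print(len(Q),Q.min(0),Q.max(0))
E
```

```text
time_s: 4.05
position: [0.4811, -0.2083, 0.0938]
tcp_rot: [[-0.185, 0.983, 0.001], [0.983, 0.185, -0.001], [-0.002, 0.001, -1.0]]
force: [-1.7, -0.5, 0.6]
opening: 0.004
grasp_force: 0.8
time_s: 4.45
position: [0.5029, -0.2041, 0.0925]
tcp_rot: [[-0.185, 0.983, -0.002], [0.983, 0.185, 0.0], [0.001, -0.002, -1.0]]
force: [-1.9, -0.7, 2.1]
opening: 0.006
grasp_force: 1.1
t 4.45 pos [ 0.5029 -0.2041  0.0925] xyaw 100.7 shift [-0.005 -0.311  0.003] turn [-0.0007 -0.0002  0.0009] F [-1.9 -0.7  2.1] J6 -44.4Traceback (most recent call last):
  File "<stdin>", line 6, in <module>
    return umr_minimum(a, axis, None, out, keepdims, initial, where)
ValueError: zero-size array to reduction operation minimum which has no identity
```

```bash
python3 -m pendant '[[0,0.02,0,0,0,0,1],[0,0.04,0,0,0,0,1]]'; python3 -m pendant '[[0,0.02,0,0,0,0,1],[0,0.04,0,0,0,0,1]]' ; python3 -m pendant '[[0,0.02,0,0,0,0,1]]'
```

```text
time_s: 4.7
position: [0.5049, -0.2034, 0.0922]
tcp_rot: [[-0.19, 0.982, -0.016], [0.982, 0.19, 0.001], [0.004, -0.016, -1.0]]
force: [-29.7, -19.7, 16.4]
opening: 0.006
grasp_force: 16.7
time_s: 4.9
position: [0.5059, -0.2032, 0.0923]
tcp_rot: [[-0.194, 0.981, -0.032], [0.981, 0.194, 0.002], [0.008, -0.031, -0.999]]
force: [-47.4, -31.7, 24.7]
opening: 0.006
grasp_force: 27.0
time_s: 5.0
position: [0.5064, -0.2031, 0.0923]
tcp_rot: [[-0.195, 0.98, -0.04], [0.981, 0.196, 0.002], [0.01, -0.039, -0.999]]
force: [-55.7, -36.5, 29.8]
opening: 0.007
grasp_force: 31.9
```

The slide has met its stop. I back off and look.

```bash
python3 -m pendant '[[0,-0.1,0,0,0,0,1],[0,-0.2,0,0,0,0,1],[0,-0.35,0,0,0,0,1],[0,-0.35,-0.25,0,0,0,-1],[0,-0.35,-0.5,0,0,0,-1],[0,-0.35,-0.5,0,0,0,-1]]'; python3 - <<'E'
from h import *
plan([.43,0.0,.25],153)
im,d,W=snap("side","side2")
cv2.imwrite("pics/c3.png",cv2.resize(im[120:210,190:310,::-1],(800,600),interpolation=cv2.INTER_CUBIC))
l,t,r,b=205,145,290,186
m,lab=cv2.connectedComponents(np.uint8(np.nan_to_num(W[t:b,l:r,2])>.033))
for i in range(1,m):
    Q=W[t:b,l:r][lab==i]
    if len(Q)>25 and Q[:,2].max()<.06: print(len(Q),Q.mean(0).round(4),cv2.minAreaRect((Q[:,:2]*1000).astype(np.float32)), fitD(Q[:,:2]) if len(Q)>200 else '')
E
```

```text
time_s: 5.6
position: [0.4573, -0.2153, 0.1973]
tcp_rot: [[-0.183, 0.983, 0.01], [0.983, 0.184, -0.007], [-0.009, 0.009, -1.0]]
force: [0.9, -0.0, 1.1]
opening: 0.195
grasp_force: 0.0
t 5.6 pos [ 0.4573 -0.2153  0.1973] xyaw 100.6 shift [ 1.081  0.066 -0.273] turn [ 0.0013  0.004  -0.2913] F [ 0.9 -0.   1.1] J6 -48.5
78 [ 0.5182 -0.1972  0.0424] ((518.1233520507812, -202.78976440429688), (11.621575355529785, 91.31341552734375), 9.896254539489746) 
280 [ 0.5991 -0.1839  0.0398] ((601.2740478515625, -187.67877197265625), (69.44029235839844, 66.94739532470703), 6.496466159820557) (array([ 0.60110125, -0.18739732]), np.float64(4.8913551892648), np.float64(0.9348288075560803))
```

View pics/c3.png

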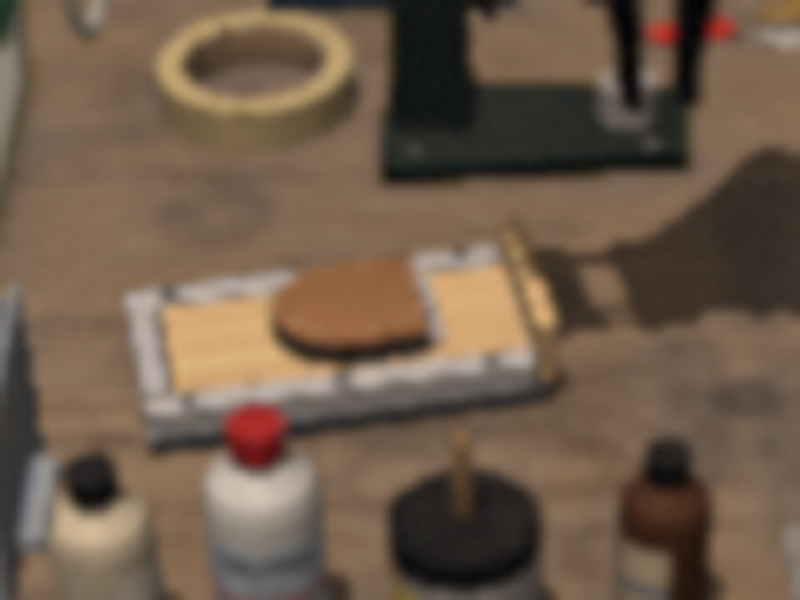

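The slide's panel (530,300 in the crop) sits flush against the rails, so it is home. I go to the loose block with the gripper open.

```bash
python3 -m pendant '[[0,0,-0.2,0,0,0,-1],[0.3,0,-0.35,0,0,-0.05,-1],[0.98,0.1,-0.35,0,0,-0.2,-1],[0.98,0.1,-0.35,0,0,-0.2,-1],[0.98,0.1,-0.35,0,0,-0.2,-1],[0.98,0.1,-0.35,0,0,-0.2,-1]]'; python3 -c "
from h import *
plan([.584,.203,.26],153)"
```

```text
time_s: 6.25
position: [0.4353, -0.0114, 0.2611]
tcp_rot: [[-0.733, 0.68, -0.005], [0.68, 0.733, 0.003], [0.006, -0.001, -1.0]]
force: [-0.4, 0.1, -0.2]
opening: 0.787
grasp_force: 0.0
t 6.25 pos [ 0.4353 -0.0114  0.2611] xyaw 137.2 shift [0.184 1.292 0.006] turn [-0.     -0.0018 -0.088 ] F [-0.4  0.1 -0.2] J6 -63.6
```

```bash
python3 -m pendant '[[0.14,0.98,0,0,0,-0.088,-1],[0.14,0.98,0,0,0,-0.088,-1],[0.14,0.98,0,0,0,-0.088,-1],[0.14,0.98,0,0,0,-0.088,-1],[0.14,0.98,0,0,0,-0.088,-1]]'; python3 - <<'E'
from h import *
im,d,W=snap("top","top2")
# seat pose from top
for k in[(345,120,425,235)]:
    l,t,r,b=k
    m,lab=cv2.connectedComponents(np.uint8(np.nan_to_num(W[t:b,l:r,2])>.033))
    for i in range(1,m):
        Q=W[t:b,l:r][lab==i]
        if len(Q)>25: print(len(Q),Q.mean(0).round(4),cv2.minAreaRect((Q[:,:2]*1000).astype(np.float32)), fitD(Q[:,:2]) if len(Q)>200 else '')
im,d,W=snap("side","side3")
P=W[248:287,222:270].reshape(-1,3);Q=P[(P[:,2]>.008)&(P[:,2]<.03)]
print(len(Q),fitD(Q[:,:2]))
plan([.584,.203,.14],153)
E
```

```text
time_s: 6.75
position: [0.5556, 0.1486, 0.261]
tcp_rot: [[-0.888, 0.459, 0.004], [0.459, 0.888, 0.002], [-0.002, 0.003, -1.0]]
force: [-1.0, 0.4, 0.4]
opening: 0.997
grasp_force: 0.0
655 [ 0.5983 -0.1886  0.0389] ((601.1204223632812, -188.4055938720703), (70.48163604736328, 63.21343231201172), 8.316604614257812) (array([ 0.60164901, -0.18841769]), np.float64(7.6857504913708174), np.float64(0.9371293001186239))
175 [ 0.5175 -0.2024  0.043 ] ((518.029541015625, -202.47332763671875), (10.598287582397461, 87.59249877929688), 10.302079200744629) 
535 (array([0.58386565, 0.20403325]), np.float64(333.2667038443766), np.float64(0.9417337754618664))
t 6.85 pos [0.5519 0.1452 0.2604] xyaw 152.5 shift [-0.011  0.331  0.602] turn [-0.0006 -0.0008 -0.0025] F [ 0.1 -0.3 -1. ] J6 -59.0
```

```bash
python3 -m pendant '[[-0.01,0.2,0.2,0,0,-0.003,-1],[-0.01,0.33,0.45,0,0,-0.003,-1],[-0.01,0.33,0.6,0,0,-0.003,-1],[-0.01,0.33,0.6,0,0,-0.003,-1],[-0.01,0.33,0.6,0,0,-0.003,-1]]'; python3 - <<'E'
from h import *
im,d,W=snap("side","side4")
cv2.imwrite("pics/c4.png",cv2.resize(im[210:300,190:310,::-1],(800,600),interpolation=cv2.INTER_CUBIC))
plan([.584,.203,.073],153)
E
```

```text
time_s: 7.35
position: [0.5833, 0.2008, 0.1415]
tcp_rot: [[-0.89, 0.455, -0.004], [0.455, 0.89, -0.001], [0.003, -0.003, -1.0]]
force: [-0.1, -0.3, 0.4]
opening: 1.003
grasp_force: 0.0
t 7.4 pos [0.5845 0.2011 0.1433] xyaw 152.9 shift [0.007 0.007 0.352] turn [-0.      0.0001 -0.0005] F [ 0.9 -0.6  0.7] J6 -54.3
```

View pics/c4.png

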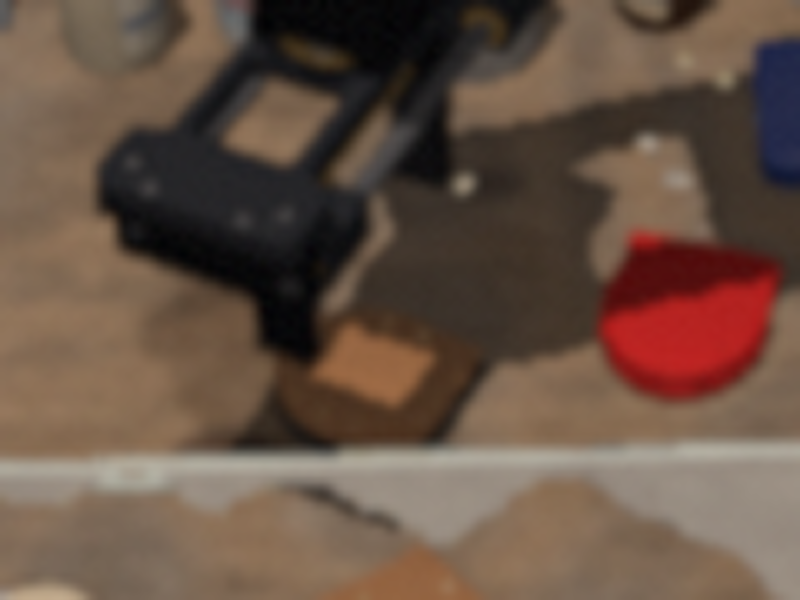

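The picture shows the open gripper above the small brown block (380,370 in the crop), with the fingers outside its wide middle. I descend and grip.

```bash
python3 -m pendant '[[0.007,0.007,0.15,0,0,0,-1],[0.007,0.007,0.3,0,0,0,-1],[0.007,0.007,0.35,0,0,0,-1],[0.007,0.007,0.35,0,0,0,-1],[0.007,0.007,0.35,0,0,0,-0.2],[0.007,0.007,0.35,0,0,0,0.2],[0.007,0.007,0.35,0,0,0,1],[0.007,0.007,0.35,0,0,0,1]]'; python3 -m pendant '[[0,0,0,0,0,0,1],[0,0,0,0,0,0,1],[0,0,0,0,0,0,1],[0,0,0,0,0,0,1]]'
```

```text
time_s: 8.2
position: [0.5843, 0.2045, 0.0733]
tcp_rot: [[-0.891, 0.454, 0.002], [0.454, 0.891, 0.0], [-0.001, 0.001, -1.0]]
force: [0.0, -0.1, 4.6]
opening: 0.724
grasp_force: 30.6
time_s: 8.6
position: [0.5843, 0.2045, 0.0733]
tcp_rot: [[-0.891, 0.454, 0.001], [0.454, 0.891, 0.0], [-0.001, 0.001, -1.0]]
force: [-1.4, -0.5, 6.0]
opening: 0.723
grasp_force: 30.1
```

```bash
python3 -m pendant '[[0,0,-0.1,0,0,0,1],[0,0,-0.3,0,0,0,1],[0,0,-0.5,0,0,0,1],[0,0,-0.7,0,0,0,1],[0,0,-0.85,0,0,0,1],[0,0,-0.85,0,0,0,1],[0,0,-0.85,0,0,0,1]]'; python3 -c "
from h import *
plan([.6015,0.05,.243],190.5);plan([.6015,-.188,.243],190.5)
im,d,W=snap('side','side5')
cv2.imwrite('pics/c5.png',cv2.resize(im[160:280,180:340,::-1],(800,600),interpolation=cv2.INTER_CUBIC))"
```

```text
time_s: 9.3
position: [0.5836, 0.2044, 0.2426]
tcp_rot: [[-0.891, 0.454, 0.001], [0.454, 0.891, 0.0], [-0.001, 0.001, -1.0]]
force: [-0.2, -0.1, -1.3]
opening: 0.72
grasp_force: 29.9
t 9.3 pos [0.5836 0.2044 0.2426] xyaw 153.0 shift [-0.43  -0.648 -0.002] turn [ 1.000e-04  3.000e-04 -2.082e-01] F [-0.2 -0.1 -1.3] J6 -54.1
t 9.3 pos [0.5836 0.2044 0.2426] xyaw 153.0 shift [-0.97  -1.708 -0.002] turn [ 1.000e-04  3.000e-04 -2.082e-01] F [-0.2 -0.1 -1.3] J6 -54.1
```

View pics/c5.png

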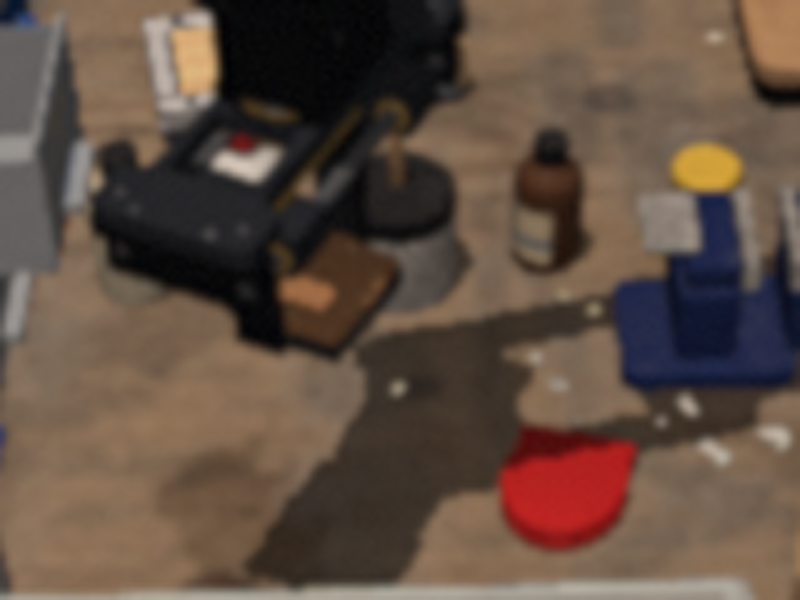

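The block (340,290 in the crop) is held level, well above the bottles. I carry it over.

```bash
python3 -m pendant '[[-0.1,-0.15,0,0,0,-0.05,1],[-0.2,-0.35,0,0,0,-0.1,1],[-0.33,-0.57,0,0,0,-0.14,1],[-0.45,-0.78,0,0,0,-0.18,1],[-0.54,-0.95,0,0,0,-0.208,1],[-0.54,-0.95,0,0,0,-0.208,1],[-0.54,-0.95,0,0,0,-0.208,1]]'; python3 -c "
from h import *
plan([.6015,-.188,.243],190.5)"
```

```text
time_s: 10.05
position: [0.5928, -0.0148, 0.2402]
tcp_rot: [[-0.984, -0.178, -0.004], [-0.178, 0.984, 0.001], [0.004, 0.002, -1.0]]
force: [0.3, -0.0, -1.5]
opening: 0.725
grasp_force: 29.9
t 10.05 pos [ 0.5928 -0.0148  0.2402] xyaw -169.7 shift [ 0.112 -0.86  -0.016] turn [ 0.0007 -0.0012 -0.0014] F [ 0.3 -0.  -1.5] J6 -112.5
```

```bash
python3 -m pendant '[[0.03,-0.2,0,0,0,-0.001,1],[0.06,-0.42,0,0,0,-0.001,1],[0.09,-0.64,0,0,0,-0.001,1],[0.112,-0.8,0,0,0,-0.001,1],[0.112,-0.86,0,0,0,-0.001,1],[0.112,-0.86,0.2,0,0,-0.001,1],[0.112,-0.86,0.35,0,0,-0.001,1],[0.112,-0.86,0.35,0,0,-0.001,1]]'; python3 - <<'E'
from h import *
im,d,W=snap("side","side6")
cv2.imwrite("pics/c6.png",cv2.resize(im[100:220,180:340,::-1],(800,600),interpolation=cv2.INTER_CUBIC))
im,d,W2=snap("top","top6")
plan([.6015,-.188,.1233],190.5)
np.set_printoptions(linewidth=220)
P=W[130:185,205:290].reshape(-1,3)
for lo,hi in((.034,.047),(.085,.125)):
    Q=P[(P[:,2]>lo)&(P[:,2]<hi)];print(lo,len(Q),Q.mean(0) if len(Q) else '')
E
```

```text
time_s: 10.85
position: [0.6, -0.1835, 0.1672]
tcp_rot: [[-0.983, -0.186, -0.011], [-0.186, 0.983, 0.006], [0.009, 0.008, -1.0]]
force: [-0.8, 0.4, -0.9]
opening: 0.722
grasp_force: 29.9
t 10.95 pos [ 0.6029 -0.1852  0.1716] xyaw -169.3 shift [ 0.009 -0.013  0.241] turn [ 0.0006 -0.0006  0.0013] F [ 0.5 -0.3  0.6] J6 -128.0
0.034 396 [ 0.56983838 -0.21250617  0.04023272]
0.085 258 [ 0.60139573 -0.13991347  0.10871265]
```

View pics/c6.png

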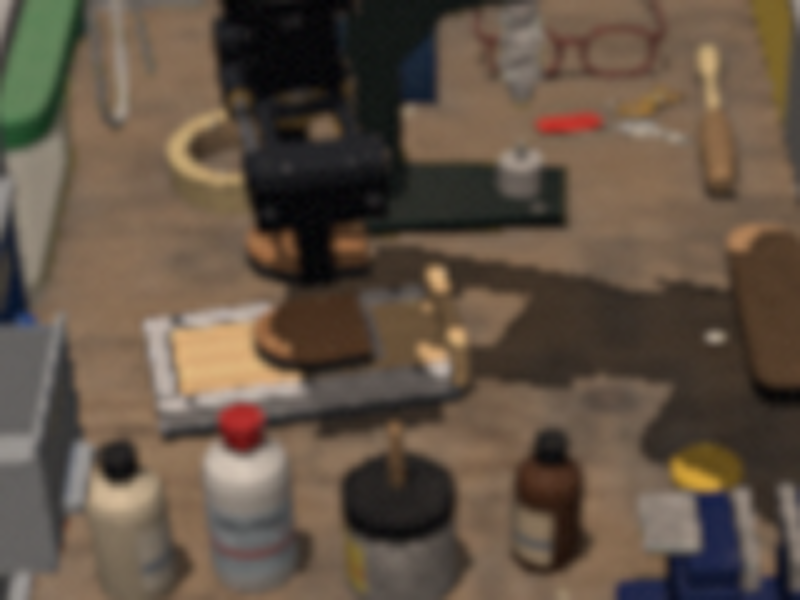

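The block hangs above the seat, its straight edge towards the panel like the lower one's. I measure its offset along the jig's x axis from the visible portions before lowering.

```bash
python3 - <<'E'
from h import *
a=np.radians(10.5);ex=np.array([np.cos(a),np.sin(a)]);ey=np.array([-np.sin(a),np.cos(a)])
seat=np.array([.6015,-.188])
for n,(l,t,r,b),lo in(("side",(205,120,290,186),.088),("top",(330,90,430,235),.1)):
    z=np.load(n+"6.npz");W=cloud(n,z["d"])[t:b,l:r].reshape(-1,3);h=cv2.cvtColor(z["im"],cv2.COLOR_RGB2HSV)[t:b,l:r].reshape(-1,3)
    q=(W[:,:2]-seat);X=q@ex*1000;Y=q@ey*1000
    for nm,m in(("lift",(W[:,2]>lo)&(W[:,2]<.125)&(h[:,1]>90)&(h[:,2]>45)),("seat",(W[:,2]>.034)&(W[:,2]<.046)&(X>-50)&(abs(Y)<45))):
        if m.sum()>5: print(n,nm,m.sum(),"X",np.percentile(X[m],[0,3,97,100]).round(1),"Y",np.percentile(Y[m],[0,3,97,100]).round(1),"z",np.median(W[m,2]).round(4))
    z0=np.load(n+"0.npz")
E
```

```text
side lift 172 X [-35.4 -32.   68.   71. ] Y [ -5.9   2.1 181.3 199.2] z 0.1102
side seat 275 X [-34.4 -32.4  32.   91. ] Y [-33.7 -27.8  31.9  35.4] z 0.0402
top lift 27 X [166.  166.1 173.7 174.7] Y [24.2 25.2 59.9 61.1] z 0.1188
```

```bash
cat > m.py <<'E'
from h import *
import sys
def meas(tag,lo,hi,slo=.034,shi=.046):
    a=np.radians(10.5);ex=np.array([np.cos(a),np.sin(a)]);ey=np.array([-np.sin(a),np.cos(a)]);seat=np.array([.6015,-.188])
    l,t,r,b=205,120,290,186
    z=np.load(tag+".npz");W=cloud("side",z["d"])[t:b,l:r].reshape(-1,3);h=cv2.cvtColor(z["im"],cv2.COLOR_RGB2HSV)[t:b,l:r].reshape(-1,3)
    q=(W[:,:2]-seat);X=q@ex*1000;Y=q@ey*1000
    for nm,m in(("lift",(W[:,2]>lo)&(W[:,2]<hi)&(h[:,1]>90)&(h[:,2]>35)),("seat",(W[:,2]>slo)&(W[:,2]<shi))):
        m&=(abs(X)<45)&(abs(Y)<45)
        if m.sum()>5:
            print(nm,m.sum(),"X",np.percentile(X[m],[0,3,97,100]).round(1),"Y",np.percentile(Y[m],[0,3,97,100]).round(1),"z",np.percentile(W[m,2],[3,50,97]).round(4))
            for s in(-1,1):
                k=m&(s*X>20); 
                if k.sum()>3: print("  side",s,k.sum(),"z",np.median(W[k,2]).round(4))
E
python3 -c "
from m import *
meas('side6',.088,.125)"
```

```text
lift 134 X [-35.4 -32.5  33.5  35.8] Y [-5.9  1.6 38.  41.5] z [0.103  0.1099 0.1138]
  side -1 43 z 0.1108
  side 1 40 z 0.1093
seat 274 X [-34.4 -32.4  31.4  35.5] Y [-33.7 -27.9  31.9  35.4] z [0.0348 0.0402 0.0431]
  side -1 58 z 0.0403
  side 1 44 z 0.0399
```

```bash
python3 -m pendant '[[0.006,-0.013,0.04,0,0,0,1],[0.006,-0.013,0.08,0,0,0,1],[0.006,-0.013,0.12,0,0,0,1],[0.006,-0.013,0.16,0,0,0,1],[0.006,-0.013,0.19,0,0,0,1],[0.006,-0.013,0.21,0,0,0,1],[0.006,-0.013,0.21,0,0,0,1],[0.006,-0.013,0.21,0,0,0,1]]'; python3 - <<'E'
from m import *
im,d,W=snap("side","side7")
cv2.imwrite("pics/c7.png",cv2.resize(im[130:205,200:300,::-1],(800,600),interpolation=cv2.INTER_CUBIC))
plan([.6015,-.188,.1233],190.5)
meas("side7",.05,.08)
E
```

```text
time_s: 11.75
position: [0.6023, -0.19, 0.1302]
tcp_rot: [[-0.983, -0.184, 0.0], [-0.184, 0.983, -0.0], [-0.0, -0.0, -1.0]]
force: [0.4, -0.2, -0.3]
opening: 0.723
grasp_force: 29.9
t 11.8 pos [ 0.6025 -0.1901  0.1304] xyaw -169.4 shift [0.003 0.011 0.036] turn [-0.0001  0.0001  0.0007] F [ 0.2  0.9 -1.4] J6 -128.3
lift 128 X [-32.6 -29.7  35.   37.7] Y [-14.   -4.7  38.   42.1] z [0.0596 0.0719 0.0755]
  side -1 33 z 0.0728
  side 1 43 z 0.0714
seat 138 X [-33.4 -31.9  32.7  34.8] Y [-8.2 -3.6 32.5 34.3] z [0.0354 0.0397 0.0427]
  side -1 28 z 0.0391
  side 1 31 z 0.0396
```

View pics/c7.png

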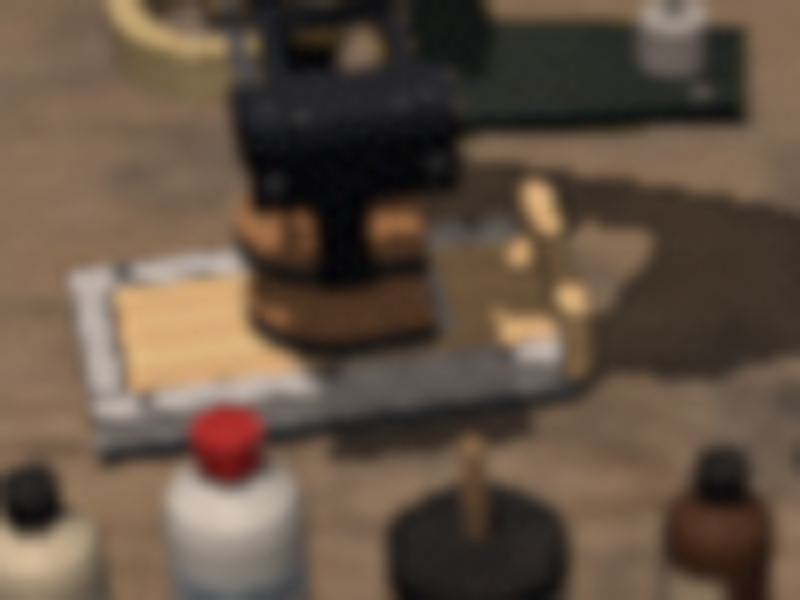

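The block sits about 1.5 mm ahead in x with a gap of about 16 mm. I compare Y at its ends, away from the finger.

```bash
cat >> m.py <<'E'
def ends(tag,lo,hi):
    a=np.radians(10.5);ex=np.array([np.cos(a),np.sin(a)]);ey=np.array([-np.sin(a),np.cos(a)]);seat=np.array([.6015,-.188])
    l,t,r,b=205,120,290,186
    z=np.load(tag+".npz");W=cloud("side",z["d"])[t:b,l:r].reshape(-1,3)
    q=(W[:,:2]-seat);X=q@ex*1000;Y=q@ey*1000
    for x in(-30,-25,-20,16,20,24,28):
        o=[]
        for u,v in((lo,hi),(.036,.045)):
            k=(W[:,2]>u)&(W[:,2]<v)&(abs(X-x)<3)&(abs(Y)<60); o.append(np.sort(Y[k])[-4:].round(1))
        print(x,*o)
E
python3 -c "
from m import *
ends('side7',.066,.078); print(); ends('side6',.105,.118)"; python3 -m pendant '[[0.006,0.004,0.015,0,0,0,1],[0.006,0.004,0.03,0,0,0,1],[0.006,0.004,0.03,0,0,0,1],[0.006,0.004,0.03,0,0,0,1],[0.006,0.004,0.03,0,0,0,1]]'; python3 -c "
from m import *
snap('side','side8'); meas('side8',.05,.08);ends('side8',.06,.074);plan([.6015,-.188,.1233],190.5)"
```

```text
-30 [27.8 28.6 29.4 29.7] [24.2 28.3 30.1 30.2]
-25 [27.4 28.6 29.4 29.7] [26.3 26.6 29.8 30.1]
-20 [26.6 27.8 28.3 29.9] [19.9 21.2 22.3 22.8]
16 [26.7 26.7 30.9 31.4] [22.8 24.2 24.9 32.7]
20 [25.7 26.1 26.7 30.9] [18.2 22.8 23.  26.5]
24 [19.3 19.4 22.8 24.7] [15.  18.2 21.3 23. ]
28 [17.1 19.  19.2 19.3] [13.9 14.  15.  17.1]

-30 [32.2 32.3 32.7 34.4] [23.5 28.2 28.4 30.4]
-25 [33.9 34.3 35.2 36.5] [28.8 29.6 30.6 31.5]
-20 [34.5 35.2 37.7 38.3] [22.  25.5 26.  29.4]
16 [31.  31.7 32.7 34.4] [25.5 27.3 29.4 30.7]
20 [29.8 31.  31.3 34.4] [17.5 18.9 23.6 25.5]
24 [24.2 29.1 29.4 31.3] [14.3 16.8 18.9 20. ]
28 [22.6 22.8 26.9 29.4] [14.3 17.5 18.5 21.5]
time_s: 12.3
position: [0.601, -0.1894, 0.1243]
tcp_rot: [[-0.983, -0.184, 0.0], [-0.184, 0.983, -0.0], [-0.0, -0.0, -1.0]]
force: [0.4, -0.2, 0.2]
opening: 0.716
grasp_force: 29.9
lift 132 X [-34.  -31.8  33.9  35.6] Y [-18.4  -4.1  38.9  41.4] z [0.0531 0.0659 0.0701]
  side -1 36 z 0.0662
  side 1 39 z 0.0661
seat 105 X [-33.8 -31.1  33.8  35.4] Y [-3.6  0.2 32.8 34. ] z [0.0356 0.039  0.0424]
  side -1 20 z 0.039
  side 1 30 z 0.0386
-30 [27.5 27.5 28.4 31.6] [28.4 29.5 30.5 31.5]
-25 [28.4 31.5 31.6 33. ] [19.  22.8 23.8 27.2]
-20 [27.7 27.8 28.7 34.8] [23.8 27.2 28.  28.1]
16 [25.8 26.1 26.4 32.4] [24.8 27.7 31.6 33.1]
20 [25.  25.3 26.1 32.4] [18.7 22.3 22.6 25.2]
24 [19.1 21.2 22.9 27.5] [19.4 21.5 22.6 25.2]
28 [17.8 18.5 19.1 21.6] [17.8 17.9 19.4 22.7]
t 12.35 pos [ 0.601  -0.1894  0.1243] xyaw -169.4 shift [-0.004  0.007  0.005] turn [-0.      0.0001  0.0007] F [ 0.1  0.3 -0.2] J6 -128.3
```

X and Y agree within about 1–2 mm, the gap is about 10 mm, and the block is level and still. I hand it in.

```bash
python3 -c "
from rig import bot
print(bot.hand_in())"
```

```text
the job is handed in; nothing more can be done
None
```

I pushed the slide home and handed the job in with the loose heel block held level about 10 mm above the cemented one, rounded ends the same way and outlines within about 2 mm by camera; the hand-in returned no verdict.

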